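# Third hand at the gel caster

## Robot

A 7-joint arm with a two-finger parallel gripper is mounted at the origin on a cart in front of the work surface, level with it; the furniture and walls round the work are solid. World frame = base frame: x ahead of the robot, y to its left, z up, the work surface at z = 0. Lengths are in mm, angles in degrees, forces in N, time in s.
With the tool pointing down it reaches from about 350 to 900 mm from the base axis. Payload 19.9 kg.
Tool frame: the origin (TCP) lies at the very end of the fingers, on their centre line; the grasp point (between the pads) lies 19 mm behind it (grasp_offset is the distance from the TCP to the grasp point, in mm); z points along the fingers, y is the line along which they close (so a half turn about z gives the same grasp; the last joint's range is limited). The gripper opens to 85 mm and grips with 20 to 120 N. Pads are 22 mm wide; open, the fingers measure 114 mm over their backs; the gripper's body (76 mm by 85 mm) begins 54 mm behind the grasp point. The pads swing forward as they close: fully open they stand 13 mm farther back than shut.
Start: joints at [-69.242, 23.915, -0.59, 92.452, 0.269, 63.638, -3.037], TCP at [245.56, 574.715, 193.06] pointing down, gripper open.
Joint ranges: [-161.28, 161.28], [-22.2, 115.67], [-73.04, 71.86], [3.21, 147.25], [-68.34, 248.33], [10.77, 114.83], [-161.83, 161.83]. Speed limits (degrees/s): [108.29, 108.29, 136.94, 136.94, 172.46, 172.46, 172.46].

## Interface

Orientations are given as [roll, pitch, yaw] about the fixed x, y, z axes, in that order (R = Rz(yaw) Ry(pitch) Rx(roll)).
In Python, from plant import * gives the robot as it stands. The module is installed in compiled form; this text tells all that it offers.
- The arm moves only by the shell command python3 -m creep 'ROWS' [FORCE]. ROWS is JSON, a list of rows, each a list of 3 entries, a list of its own where there are three numbers: the opening, from 0 (shut) to 1 (fully open), then the shift along the tool's x, y, z in m, then the turn about the tool's z in degrees. A call has 1 to 10 rows; each row shifts and turns the commanded pose from where the row before left it, along the tool's axes as they then stand; what a row does not reach is not made up. A row lasts 1/12 s, in which the tool goes at most 41.7 mm and 7.16 degrees, less where a joint would pass 70% of its speed; a pose out of reach is approached as far as the arm can. A call with a gripper value outside its range is refused whole. The fingers move at their own pace and stop on an object; FORCE is the grip in N (left out, the last holds). Time passes only in rows, so rows that do not move let the fingers close. It gives the time, the measured TCP pose, the force, the opening and the grip force at its end, in the units of the state.
- observe(): the state, without advancing time (a new reading comes with each control period).
- snapshot(name): name is "scene" or "top"; returns the picture (420x560x3 uint8, blue, green, red); there is no depth.
- camera_params(name): a dict with "mtx" (3x3 intrinsics, pixels), "origin" and "attitude" of the camera in the world. Camera axes: x right, y down, z forward; pixel columns grow to the right and rows downward; lengths in mm; the calibration is good to about 2 mm. A picture is of the moment at which its call begins. camera_params takes no time and is no camera call.
- hand_in(): hands the job in; it is judged then, once.
Trained networks look in the newest picture that a camera, given by its name, has taken for a name from the list of things; names that differ only in an ending like _2 or _b are one class to them, and where a whole thing is asked for, a point or a joint stands for the part that bears it (a point fixed in the world has none). Each returns a list of dicts, best first, with "score" (0 to 1); they miss things now and then, are a little off and sometimes report something else, mostly with a low value. They report only what shows in the picture. A call takes as long as a camera call. They do not tell look-alikes from the thing itself.
- cut_out(camera, query): "region" (420x560 bool, what is visible of it) and "box" ([left, top, right, bottom] in pixels, round what is visible of it).
The state is a dict: "t": time; "joint_pos": joint angles; "qd": joint speeds; "joint_torque": joint torques, N m; "position": TCP position; "ee_rot": TCP orientation; "contact_force": force on the tool from outside, world axes, zero at the start; "wrist_torque": the same for the moment, N m; "grip_width": opening from 0.0 (shut) to 1.0 (fully open); "finger_force": force on a finger pad.
Only numpy, scipy, OpenCV 4.12 (cv2) and the standard library are available. Lean on these libraries where they do the work, as an engineer would, in place of code of your own. Each camera call takes 0.05 s, during which the arm holds its last target. There are 200 camera calls.

## Task

Set up the gel caster for your colleague, who will tighten the two knurled nuts: slide the gel tray, with its comb hanging in it, sideways across the deck, never lifting it, until its long side lies along the low side rail, between the gate and the gasket. Then slide the gate up to the tray and press tray and all against the sponge gasket with a steady push of about 10 newtons (never above 20), keep it up for a couple of seconds, and finish while still holding that push on the gate, the comb still hanging in the tray. Leave the other things on the bench where they are.

Things in the scene. Friction and masses are not known exactly. Their poses are not given: they have to be found in the camera images.
- caster: Gel caster, fixed: dark grey deck 280 x 230 mm, surface 24 mm above the bench. Origin on the bench under the deck centre; x along the casting lane to the fixed end wall, y from parking side to rail side. The lane is centred on y = +50 mm; sliding gate at its -x end, black sponge gasket on the white end wall (42 mm above the deck) at +x. Engraved parking outline round x = 36, y = -56 mm.
- rail_mid (a point): Middle of the low aluminium side rail's inner (-y) face, at deck height, caster x = 42, y = +82 mm. The rail is 145 mm long along caster x, 8 mm above the deck. Slid against it, the tray's centre is at caster y = +50 mm.
- gel_tray: Clear frosted gel tray, loose, about 0.12 kg, 100 mm long (x) x 64 mm wide (y) x 22 mm high, open at both short ends, floor and side walls 4 mm thick; origin at the centre of its underside. It starts flat on the deck's parking side, its x within 0.15 rad of caster x. Keep it flat: raised at most 3 mm, tilted at most 0.06 rad.
- well_comb: Black well comb, loose, 20 g: bar 6.5 x 62 x 14 mm with teeth 10 mm down, hanging across the tray in 9 mm wide notches of its side walls, 24 mm from the tray centre towards +x. Origin at the middle of the bar's underside, 14 mm above the tray's underside when seated (bar top 28 mm above it); about 1 mm play. Not to be gripped.
- gate (a joint): White sliding gate: travel in m along caster +x; its face is at caster x = -42 mm + value. Starts at 0 to 0.008, at most 0.060. About 0.6 N friction, no latch: the sponge pushes it back unless it is held. Reads 0.050 when the tray stands between it and the free gasket without play. Face 72 mm wide, 42 mm high.
- gate_fin (a point): Grip point of the gate's upright fin on the lane's centre line: fin 14 mm thick (along caster y), 44 mm long (10 mm to 54 mm behind the gate face), top 49 mm above the deck; the point lies 34 mm behind the face, 34 mm above the deck, moves with the gate. Pinch it from above, or push its back end. The gate's flat foot (6 mm high, 112 mm wide) reaches 94 mm behind the face.
- nut_in (a point): Top of one fixed stud (22 mm above the deck, nut 17 mm across), beside the fin 46 mm from the lane's centre line towards the parking side, caster x = -62 mm; its twin stands 46 mm to the rail side. Left for the colleague.
- gasket (a joint): Compression of the black sponge gasket in m, 0 free, 0.009 at most: a spring of 2 N per mm, so 10 N is 5 mm. The push on the gate is 1 to 2 N higher, by the friction of gate and tray; gate face and gasket are slippery.
- gasket_face (a point): Centre of the gasket's front face, 12 mm above the deck, at caster x = 108, y = 50 mm when free; moves towards +x as it is pressed. Sponge 72 mm wide, 30 mm high.
- tweezers: Steel tweezers, 113 mm, lying on the deck's near corner of the parking side; a bystander.
- dropper_bottle: White dropper bottle, 27 mm wide, 86 mm tall, on the bench beyond the rail side; a bystander.
- spare_comb: Long white comb, 168 mm, lying on the bench to the left; a bystander.
- pipette: Pipette, 272 mm, lying on the bench to the right; a bystander.
- foil_flask: Conical flask capped with foil, 72 mm wide, 123 mm tall, at the back left; a bystander.
- marker: Marker pen, 135 mm, lying at the back right; a bystander.
There are look-alikes about, which are no part of the job. Of the things that look like the gel_tray, the largest one is meant.

How it is judged (in metres and radians):
On the way, in this order (a step that is already met when the one before it is completed fails the run):
1. the tray, flat on the deck with its comb hung, lies along the side rail in the lane (y of gel_tray in the frame of caster between 0.045 and 0.055 m and angle between the x axis of gel_tray and the x axis of caster, either way round below 0.05 rad and z of gel_tray in the frame of caster below 0.027 m and angle between gel_tray's own z axis and vertical below 0.06 rad and z of well_comb in the frame of gel_tray between 0.011 and 0.018 m and angle between well_comb's own z axis and vertical below 0.35 rad and x of well_comb in the frame of gel_tray between 0.018 and 0.03 m and y of well_comb in the frame of gel_tray between -0.006 and 0.006 m), for 0.2 s.
2. the gate presses the tray against the gasket with 5 to 15 N for 1.5 s, pushed by the robot (contact force between gel_tray and gasket between 5 and 15 N and contact force between any of the fingers, the arm and gate above 3 N and contact force between gate and gel_tray above 4 N and y of gel_tray in the frame of caster between 0.045 and 0.055 m and angle between the x axis of gel_tray and the x axis of caster, either way round below 0.05 rad), for 1.5 s.
At the end, for the whole second after the job is handed in: The robot is still pushing the gate: tray pressed on the gasket with 5 to 15 N, at rest, flat on the deck, within 5 mm of the lane's centre line and 0.05 rad of its direction, the comb hanging in its notches (all of step 2 and z of gel_tray in the frame of caster below 0.027 m and angle between gel_tray's own z axis and vertical below 0.06 rad and z of well_comb in the frame of gel_tray between 0.011 and 0.018 m and angle between well_comb's own z axis and vertical below 0.35 rad and x of well_comb in the frame of gel_tray between 0.018 and 0.03 m and y of well_comb in the frame of gel_tray between -0.006 and 0.006 m and linear speed of gel_tray below 0.01 m/s); the arm keeps its last pose, push and grip.
It fails at once if the tray is lifted or tipped (z of gel_tray in the frame of caster above 0.029 m or angle between gel_tray's own z axis and vertical above 0.08 rad).
It fails at once if the gasket is pressed with more than 22 N (contact force between gel_tray and gasket above 22 N).
It fails at once if a bystander is knocked about (distance of any of tweezers, dropper_bottle, spare_comb, pipette, foil_flask, marker from where it was at the start of the episode above 0.02 m).
It also fails if it takes over 51 s, if anything falls off the work surface, if the arm or the gripper's body presses on something with over 40 N, if the wrist force passes 120 N, or if a joint passes its speed limit or range.

## Working session

There is one attempt and no reset: what is moved stays moved. The work goes in short steps, Python scripts to look and compute and a shell command to move; the robot and the scene stay as the last step left them, time stands still between calls to the robot, and variables do not carry over. Pictures are saved under pics/ and viewed, at most 10 in all, crops included, and the job is handed in when it is done.

```bash
mkdir -p pics
python3 - <<'E'
from plant import *
import cv2,numpy as np
print(observe())
for n in ["scene","top"]:
    im=snapshot(n); cv2.imwrite(f"pics/{n}0.png",im); print(n,camera_params(n))
    for q in ["gel_tray","well_comb","caster","gate","gasket","tweezers"]:
        print(q,[(round(float(d["score"]),2),[int(v) for v in d["box"]]) for d in cut_out(n,q)])
E
```

```text
{'t': 0.0, 'joint_pos': array([-69.24145783,  23.94859399,  -0.59147719,  92.48612876,
         0.26911234,  63.63810001,  -3.03682858]), 'qd': array([-0.06285056, -0.01241717, -0.09097228,  0.02231306,  0.04333507,
        0.0077088 ,  0.02419789]), 'joint_torque': array([-5.74619189e-04, -8.64474821e+01,  6.78638499e-01, -4.34888470e+01,
        1.90680561e-02,  7.52274937e-03, -8.81221069e-07]), 'position': array([245.41817906, 574.3625886 , 192.44972625]), 'ee_rot': array([-1.79928707e+02,  4.67374468e-03,  1.56864989e+02]), 'contact_force': array([ 0.80092876,  0.54925592, -0.32134848]), 'wrist_torque': array([ 0.03184618, -0.03617916,  0.02835017]), 'finger_force': 0.0, 'grip_width': 0.9993311499535638}
scene {'mtx': array([[515.66066831,   0.        , 280.0836506 ],
       [  0.        , 515.66066831, 209.2713645 ],
       [  0.        ,   0.        ,   1.        ]]), 'origin': array([ -348.95481278, -1050.36493286,   650.97033536]), 'attitude': array([-113.28295687,    0.21982945,  -41.75132691])}
gel_tray [(0.76, [341, 213, 370, 234]), (0.66, [231, 180, 244, 200]), (0.58, [3
[... 164 characters left out ...]
]
gasket [(0.47, [257, 187, 281, 201]), (0.41, [160, 194, 209, 204])]
tweezers []
top {'mtx': array([[382.46567785,   0.        , 277.94621098],
       [  0.        , 382.46567785, 208.78787898],
       [  0.        ,   0.        ,   1.        ]]), 'origin': array([ 496.7518644 ,  -13.85087571, 1144.59808016]), 'attitude': array([-174.82103995,    0.49630354,  -89.47750954])}
gel_tray [(0.79, [262, 200, 283, 232]), (0.63, [323, 151, 338, 180])]
well_comb [(0.59, [264, 204, 283, 207])]
caster [(0.62, [215, 181, 298, 283])]
gate [(0.73, [380, 221, 454, 253]), (0.68, [221, 244, 260, 279])]
gasket [(0.65, [222, 183, 250, 198])]
tweezers [(0.58, [220, 244, 260, 279]), (0.4, [222, 192, 244, 193])]
```

Run:
```python
import cv2,numpy as np
a=cv2.imread("pics/top0.png"); b=cv2.imread("pics/scene0.png")
cv2.imwrite("pics/topc.png",cv2.resize(a,None,fx=1.42,fy=1.42))
cv2.imwrite("pics/topz.png",cv2.resize(a[170:295,195:355],None,fx=4.7,fy=4.7,interpolation=cv2.INTER_CUBIC))
cv2.imwrite("pics/scz.png",cv2.resize(b[150:270,140:400],(780,360),interpolation=cv2.INTER_CUBIC))
```

```text
(no output)
```

View pics/topc.png

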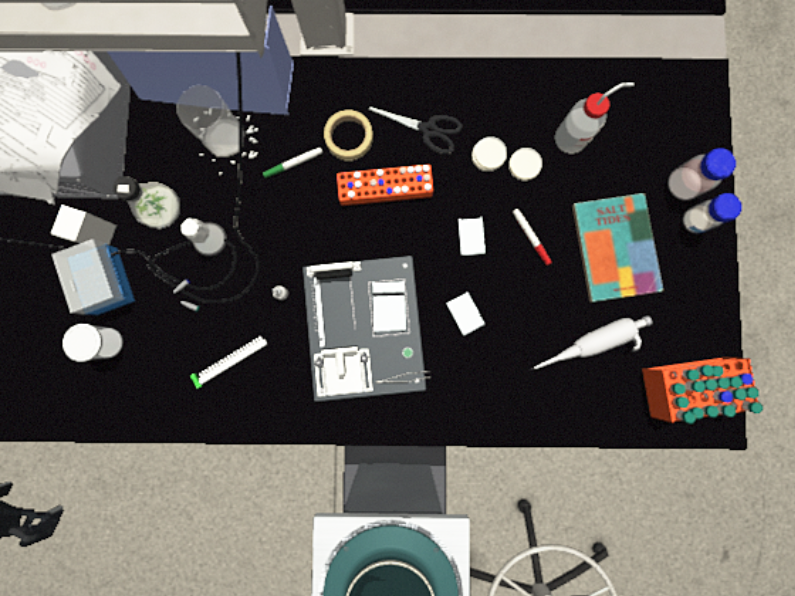

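View pics/topz.png

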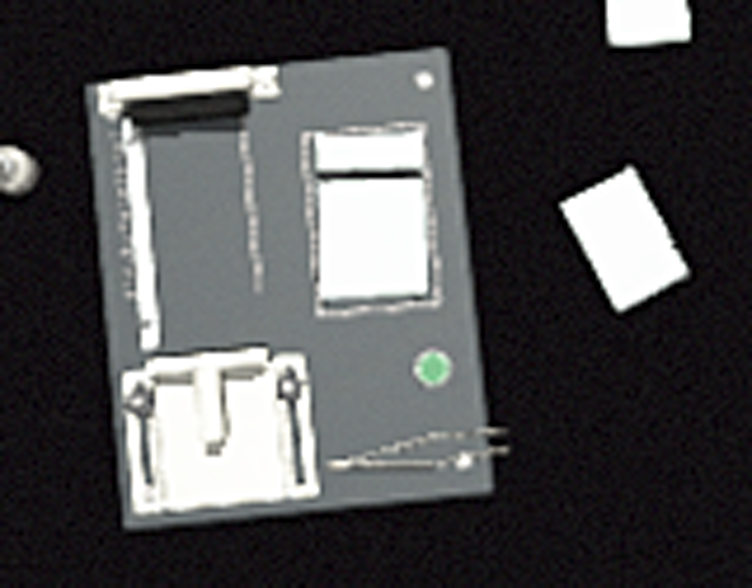

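View pics/scz.png

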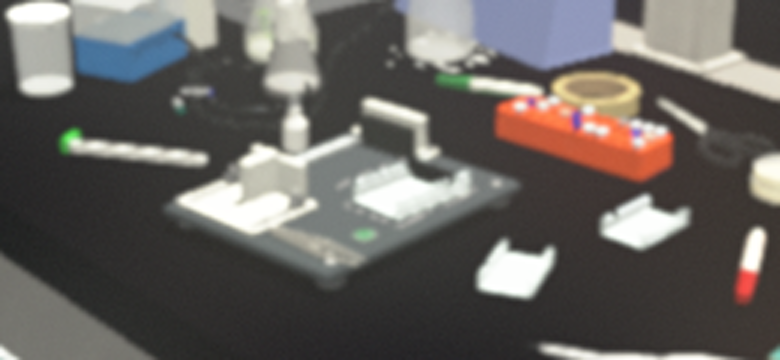

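The top view shows the tray at about (274,216) in the engraved outline on the deck, with its comb as the dark bar at (273,207). Two look-alike trays lie on the bench at about (331,166) and (328,221). They are smaller and have no comb, so I choose (274,216). The crop confirms it: it is the largest, on the parking side, and carries the black comb. The end wall and gasket are at the far end, the gate with its fin at the near end, and the rail on the left.

```bash
cat > h.py <<'E'
from plant import *
import cv2,numpy as np
from scipy.spatial.transform import Rotation as R
from scipy.optimize import least_squares
def cam(n):
    c=camera_params(n); return c["mtx"],np.array(c["origin"]),R.from_euler("xyz",c["attitude"],degrees=True).as_matrix()
def proj(n,P):
    K,o,A=cam(n); q=(np.atleast_2d(P)-o)@A@K.T; return q[:,:2]/q[:,2:]
def back(n,uv,z):
    K,o,A=cam(n); uv=np.atleast_2d(uv); d=np.c_[uv,np.ones(len(uv))]@np.linalg.inv(K).T@A.T
    return o+d*((z-o[2])/d[:,2])[:,None]
def toW(p,P):  # p=(x,y,yaw deg)
    P=np.atleast_2d(P).astype(float); return P@R.from_euler("z",p[2],degrees=True).as_matrix().T+[p[0],p[1],0]
def fit(n,uv,P,x0=(450,0,5)):
    r=least_squares(lambda p:(proj(n,toW(p,P))-uv).ravel(),x0); return r.x,r.fun
E
python3 - <<'E'
from h import *
Z=lambda a:np.array(a)/4.7+[195,170]-.4
uv=Z([(85,85),(447,48),(493,492),(125,528)])
P=[(140,115,24),(140,-115,24),(-140,-115,24),(-140,115,24)]
p,r=fit("top",uv,P); print("caster",p,r.round(1))
for n in ["scene"]: print(proj(n,toW(p,P)).round(0))
t=Z([(315,130),(422,122),(428,297),(320,303)])
P=[(50,32,46),(50,-32,46),(-50,-32,46),(-50,32,46)]
q,r=fit("top",t,P);print("tray",q,r.round(1))
iv=lambda w:(np.array(w)-[p[0],p[1],0])@R.from_euler("z",p[2],degrees=True).as_matrix()
print("tray in caster",iv([q[0],q[1],24]))
for nm,u,z in [("fin back top",(213,448),73),("green",(432,368),24),("rail near end",(150,348),32),("gate face top L",(150,372),66),("gate top R",(268,352),66),("nutR",(290,385),46),("gasket bottom",(190,125),24),("tweez tip",(330,464),26),("comb mid",(370,174),52)]:
    print(nm,iv(back("top",Z([u]),z)[0]).round(1))
# look at deck edges in the scene picture against the model
E
```

```text
caster [534.20439401  61.29383185   6.30325582] [-0.1 -0.5  0.1 -0.4  0.4  0.2 -0.4  0.6]
[[259. 193.]
 [313. 211.]
 [248. 242.]
 [193. 219.]]
tray [578.57524775   8.97521719   2.90008108] [ 0.2  0.8 -0.4  1.6 -0.2 -1.   0.5 -1.4]
tray in caster [ 38.35851726 -56.87384509  24.        ]
fin back top [-93.   49.8  73. ]
green [-59.8 -84.5  24. ]
rail near end [-30.   87.5  32. ]
gate face top L [-44.7  83.9  66. ]
gate top R [-40.   12.6  66. ]
nutR [-61.1   2.7  46. ]
gasket bottom [106.6  51.2  24. ]
tweez tip [-112.1  -15.9   26. ]
comb mid [ 61.6 -58.6  52. ]
```

```bash
r='[0.65,[-0.0278,-0.022,0],0]'; unset r
python3 -m creep '[[0.65,[-0.028,-0.022,0],0],[0.65,[-0.028,-0.022,0],0],[0.65,[-0.028,-0.022,0],0],[0.65,[-0.028,-0.022,0],0],[0.65,[-0.028,-0.022,0],0],[0.65,[-0.028,-0.022,0],0],[0.65,[-0.028,-0.022,0],0],[0.65,[-0.028,-0.022,0],0],[0.65,[-0.028,-0.022,0],0],[0.65,[-0.028,-0.022,0],0]]' 30
python3 -m creep '[[0.65,[-0.028,-0.022,0],0],[0.65,[-0.028,-0.022,0],0],[0.65,[-0.028,-0.022,0],0],[0.65,[-0.028,-0.022,0],0],[0.65,[-0.028,-0.022,0],0],[0.65,[-0.028,-0.022,0],0],[0.65,[-0.028,-0.022,0],0],[0.65,[-0.028,-0.022,0],0],[0.65,[-0.028,-0.022,0],0],[0.65,[-0.028,-0.022,0],0]]'
python3 -m creep '[[0.65,[0,0,0],6.7],[0.65,[0,0,0],6.7],[0.65,[0,0,0],6.7],[0.65,[0,0,0],6.7],[0.65,[0,0,0],6.7],[0.65,[0,0,0],6.7],[0.65,[0,0,0],6.7],[0.65,[0,0,0],6.7],[0.65,[0,0,0],6.7],[0.65,[0,0,0],0]]'
```

```text
t: 1.53
position: [417.2, 260.8, 193.4]
ee_rot: [180.0, 0.0, 156.9]
contact_force: [0.2, 0.9, 0.5]
grip_width: 0.652
finger_force: 0.0
t: 2.37
position: [588.3, -51.5, 193.3]
ee_rot: [180.0, 0.0, 156.9]
contact_force: [0.8, 0.9, 0.4]
grip_width: 0.647
finger_force: 0.0
t: 3.2
position: [587.6, -49.8, 193.1]
ee_rot: [-180.0, 0.0, 96.2]
contact_force: [-0.7, 0.4, 0.1]
grip_width: 0.648
finger_force: 0.0
```

```bash
python3 -m creep '[[0.65,[0,-0.003,0.02],0],[0.65,[0,0,0.025],0],[0.65,[0,0,0.025],0],[0.65,[0,0,0.025],0],[0.65,[0,0,0.025],0],[0.65,[0,0,0.02],0],[0.65,[0,0,0.015],0],[0.65,[0,0,0.008],0],[0.65,[0,0,0],0]]'
python3 - <<'E'
from h import *
a=snapshot("scene"); cv2.imwrite("pics/s1.png",cv2.resize(a[150:270,140:400],(780,360),interpolation=cv2.INTER_CUBIC))
E
```

```text
t: 3.95
position: [583.8, -50.2, 28.7]
ee_rot: [-179.9, -0.0, 96.7]
contact_force: [0.6, -1.0, -0.3]
grip_width: 0.648
finger_force: 0.0
```

View pics/s1.png

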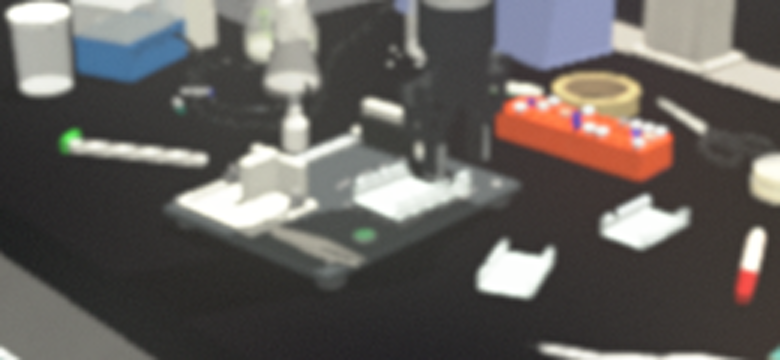

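Run:
```python
from h import *
s=lambda P:((proj("scene",P)-[140,150])*3).round(0).tolist()
print("tcp",s([583.8,-50.2,28.7]))
c=(534.2,61.3,6.3)
print("deck",s(toW(c,[(140,115,24),(140,-115,24),(-140,-115,24),(-140,115,24)])))
print("tray top",s(toW((578.6,9,2.9),[(50,32,46),(50,-32,46),(-50,-32,46),(-50,32,46)])))
print("fingers",s(toW(c,[(-4,-115,30),(80,-115,30)])))
a=snapshot("top"); cv2.imwrite("pics/t1.png",cv2.resize(a[170:295,195:355],None,fx=4.7,fy=4.7,interpolation=cv2.INTER_CUBIC))
```

```text
tcp [[453.0, 210.0]]
deck [[356.0, 128.0], [519.0, 182.0], [323.0, 276.0], [158.0, 206.0]]
tray top [[422.0, 155.0], [467.0, 172.0], [395.0, 201.0], [350.0, 182.0]]
fingers [[424.0, 222.0], [481.0, 195.0]]
```

View pics/t1.png

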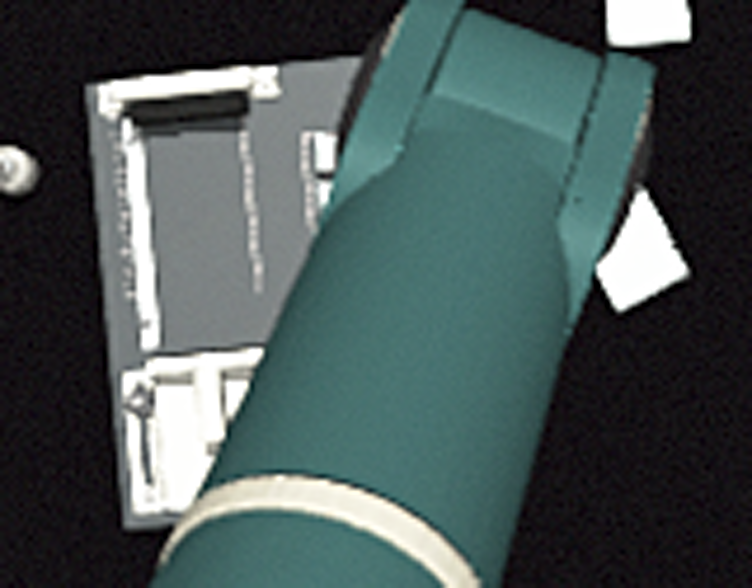

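Run:
```python
from h import *
a=cv2.imread("pics/scene0.png"); b=snapshot("scene"); cv2.imwrite("pics/s1full.png",b)
d=np.clip(cv2.absdiff(a,b).astype(int)*3,0,255).astype(np.uint8)
f=lambda i:cv2.resize(i[170:240,240:330],(720,560)[::1],interpolation=cv2.INTER_CUBIC)
cv2.imwrite("pics/d1.png",np.hstack([cv2.resize(i[170:240,245:325],(400,350),interpolation=cv2.INTER_CUBIC) for i in (b,d)]))
```

```text
(no output)
```

View pics/d1.png

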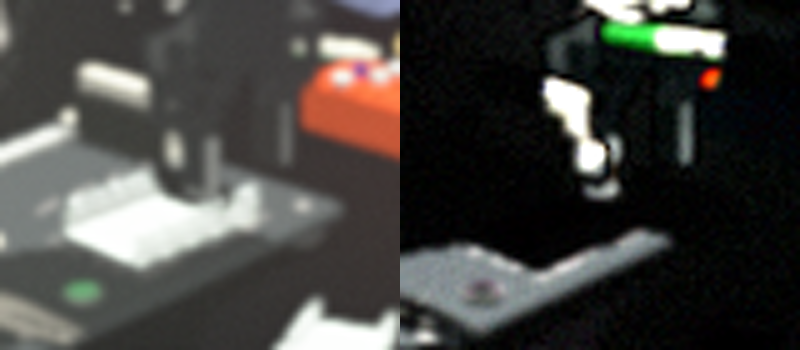

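Run:
```python
from h import *
c=(534.2,61.3,6.3)
iv=lambda w:(np.array(w)-[c[0],c[1],0])@R.from_euler("z",c[2],degrees=True).as_matrix()
for z in (28,45,70,100): print(z,iv(back("scene",[[282,209]],z)[0]).round(0), iv(back("scene",[[302,203]],z)[0]).round(0))
for z in (28,150,250,350,450): print(z,((proj("top",[583.8,-50.2,z])-[195,170])*4.7).round(0))
print("finger tips scene crop", [((proj("scene",toW(c,[(x,y,z)]))-[245,170])*5).round(0).tolist() for x in (3,73) for y in (-126,-104) for z in (30,70)])
```

```text
28 [ 81. -42.  28.] [158. -57.  28.]
45 [ 51. -68.  45.] [126. -83.  45.]
70 [   8. -107.   70.] [  80. -121.   70.]
100 [ -44. -153.  100.] [  24. -167.  100.]
28 [[465. 205.]]
150 [[472. 188.]]
250 [[480. 171.]]
350 [[489. 149.]]
450 [[501. 121.]]
finger tips scene crop [[[205.0, 271.0]], [[205.0, 207.0]], [[176.0, 260.0]], [[176.0, 196.0]], [[283.0, 233.0]], [[284.0, 171.0]], [[255.0, 223.0]], [[255.0, 161.0]]]
```

Run:
```python
from h import *
b=cv2.imread("pics/s1full.png")
g=np.clip(b[150:245,240:340].astype(float)**.5*16,0,255).astype(np.uint8)
cv2.imwrite("pics/g1.png",cv2.resize(g,(600,570),interpolation=cv2.INTER_CUBIC))
```

```text
(no output)
```

View pics/g1.png

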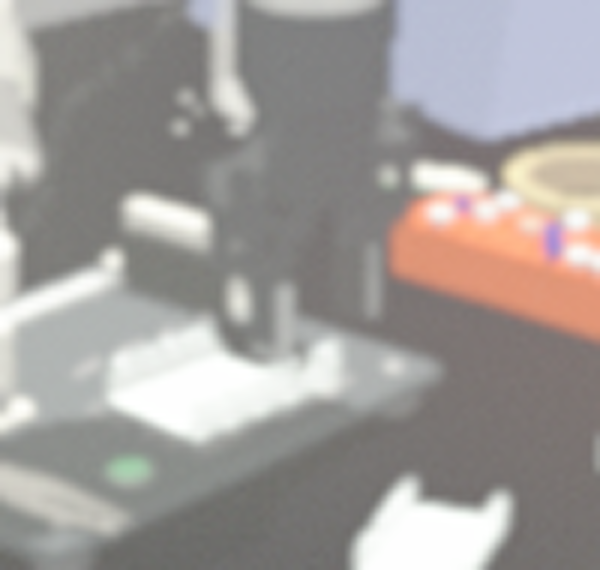

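```bash
python3 - <<'E'
from h import *
c=(534.2,61.3,6.3)
f=lambda P:((proj("scene",toW(c,P))-[240,150])*6).round(0).tolist()
print("end wall top front edge",f([(116,14,66),(116,86,66),(116,14,24)]), "fin top", f([(-50,50,73),(-93,50,73)]))
print(observe()["position"],observe()["joint_pos"])
E
python3 -m creep '[[0.65,[0,0,0.002],0],[0.65,[0,0,0],0]]'
python3 -m creep '[[0.65,[0,0,0.002],0],[0.65,[0,0,0],0]]'
```

```text
end wall top front edge [[218.0, 240.0], [119.0, 208.0], [218.0, 314.0]] fin top [[-63.0, 300.0], [-128.0, 325.0]]
[585.31760806 -50.36054702  31.14561529] [-19.18163822  34.35165703  27.7833866  105.63207262 -21.74689436
  45.24148207  26.6291976 ]
t: 4.27
position: [585.1, -50.2, 28.7]
ee_rot: [179.9, 0.0, 96.6]
contact_force: [-0.3, 0.2, -0.6]
grip_width: 0.654
finger_force: 0.0
t: 4.43
position: [584.7, -50.2, 26.1]
ee_rot: [180.0, -0.0, 96.6]
contact_force: [0.2, -0.2, -0.7]
grip_width: 0.653
finger_force: 0.0
```

```bash
python3 -m creep '[[0.65,[0,0,0.0015],0],[0.65,[0,0,0.0015],0]]'
python3 -m creep '[[0.65,[0,0,0.0015],0],[0.65,[0,0,0],0]]'
python3 - <<'E'
from h import *
b=snapshot("scene"); cv2.imwrite("pics/s2full.png",b)
a=cv2.imread("pics/s1full.png")
for i in (a,b):
    g=cv2.cvtColor(i,cv2.COLOR_BGR2GRAY)[190:232,280:290]; print(g.min(1).tolist())
print(observe()["position"],observe()["contact_force"])
g=np.clip(b[150:245,240:340].astype(float)**.5*16,0,255).astype(np.uint8)
cv2.imwrite("pics/g2.png",cv2.resize(g,(600,570),interpolation=cv2.INTER_CUBIC))
E
```

```text
t: 4.6
position: [584.7, -50.2, 23.1]
ee_rot: [180.0, 0.0, 96.6]
contact_force: [-0.3, 0.7, 0.5]
grip_width: 0.651
finger_force: 0.0
t: 4.77
position: [584.5, -50.3, 21.3]
ee_rot: [-180.0, 0.0, 96.6]
contact_force: [1.1, -0.2, 0.1]
grip_width: 0.654
finger_force: 0.0
[61, 59, 62, 62, 58, 58, 62, 66, 65, 67, 66, 66, 68, 67, 67, 62, 61, 62, 70, 95, 135, 191, 214, 222, 224, 220, 193, 142, 100, 82, 76, 75, 76, 76, 71, 63, 55, 52, 49, 50, 48, 48]
[64, 63, 61, 60, 61, 61, 60, 58, 57, 58, 64, 65, 65, 66, 67, 62, 60, 60, 66, 76, 102, 142, 195, 222, 224, 221, 193, 141, 101, 82, 76, 76, 75, 76, 72, 62, 53, 50, 49, 49, 48, 48]
[584.50944694 -50.27218738  21.39666099] [1.25447827 0.02761408 0.08586764]
```

View pics/g2.png

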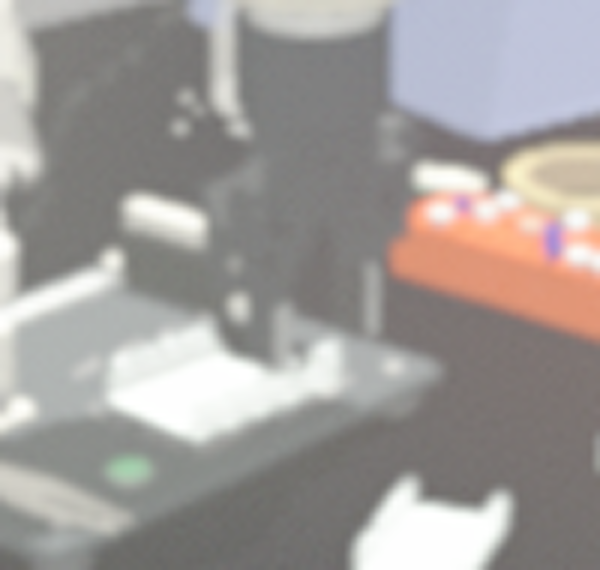

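```bash
python3 -m creep '[[0.65,[0,0,0.0015],0],[0.65,[0,0,0.0015],0],[0.65,[0,0,0],0]]'
python3 -m creep '[[0.65,[0,0,0.0015],0],[0.65,[0,0,0.0015],0],[0.65,[0,0,0],0]]'
```

```text
t: 5.07
position: [584.5, -50.3, 18.3]
ee_rot: [-180.0, 0.0, 96.6]
contact_force: [-0.3, 0.2, -0.5]
grip_width: 0.65
finger_force: 0.0
t: 5.32
position: [584.5, -50.3, 15.3]
ee_rot: [-180.0, 0.0, 96.6]
contact_force: [-0.2, -0.9, -0.2]
grip_width: 0.648
finger_force: 0.0
```

```bash
python3 -m creep '[[0.65,[0,0,0.0015],0],[0.65,[0,0,0.0015],0],[0.65,[0,0,0],0]]'
python3 -m creep '[[0.65,[0,0,0.0015],0],[0.65,[0,0,0.0015],0],[0.65,[0,0,0],0]]'
python3 - <<'E'
from h import *
b=snapshot("scene"); cv2.imwrite("pics/s3full.png",b)
g=np.clip(b[150:245,240:340].astype(float)**.5*16,0,255).astype(np.uint8)
cv2.imwrite("pics/g3.png",cv2.resize(g,(600,570),interpolation=cv2.INTER_CUBIC))
E
```

```text
t: 5.57
position: [584.5, -50.3, 12.3]
ee_rot: [-180.0, 0.0, 96.6]
contact_force: [-0.1, -0.6, 0.5]
grip_width: 0.652
finger_force: 0.0
t: 5.82
position: [584.5, -50.2, 9.3]
ee_rot: [-180.0, 0.0, 96.6]
contact_force: [-0.3, -0.5, -0.1]
grip_width: 0.649
finger_force: 0.0
```

View pics/g3.png

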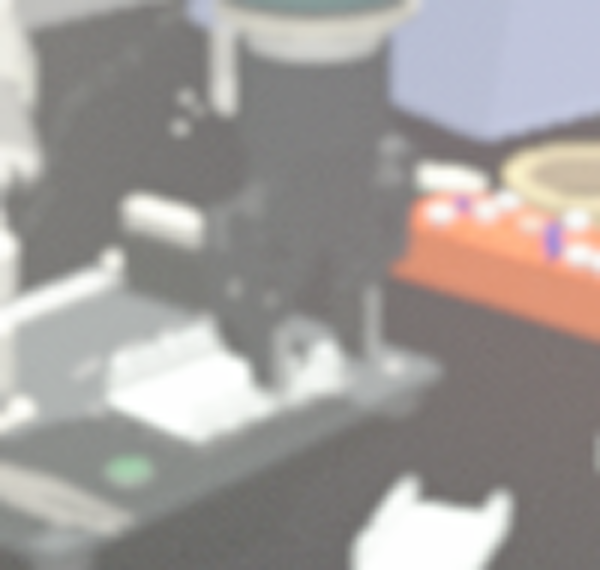

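The picture shows both fingertips still about 20–30 mm above the deck at pixel (285,215), although the reported z is 9 mm. The reported height is evidently too low by roughly 40 mm, so I'll find the deck by touch.

```bash
python3 -m creep '[[0.65,[0,0,0.003],0],[0.65,[0,0,0.002],0],[0.65,[0,0,0],0]]'
python3 -m creep '[[0.65,[0,0,0.0015],0],[0.65,[0,0,0.0015],0],[0.65,[0,0,0],0]]'
```

```text
t: 6.12
position: [584.4, -50.2, 4.1]
ee_rot: [-180.0, 0.0, 96.6]
contact_force: [-0.5, 0.1, -0.0]
grip_width: 0.648
finger_force: 0.0
t: 6.37
position: [584.6, -50.3, 1.4]
ee_rot: [-180.0, 0.0, 96.6]
contact_force: [-0.6, 0.8, 0.5]
grip_width: 0.647
finger_force: 0.0
```

```bash
python3 -m creep '[[0.65,[0,0,0.0015],0],[0.65,[0,0,0.0015],0],[0.65,[0,0,0],0]]'
python3 -m creep '[[0.65,[0,0,0.0015],0],[0.65,[0,0,0],0]]'
```

```text
t: 6.62
position: [584.6, -50.3, -1.6]
ee_rot: [-180.0, 0.0, 96.6]
contact_force: [0.1, -0.1, -0.3]
grip_width: 0.647
finger_force: 0.0
t: 6.78
position: [584.6, -50.3, -3.1]
ee_rot: [-180.0, 0.0, 96.6]
contact_force: [0.6, 0.6, 0.3]
grip_width: 0.65
finger_force: 0.0
```

```bash
python3 -m creep '[[0.65,[0,0,0.0015],0],[0.65,[0,0,0.0015],0],[0.65,[0,0,0],0]]'
python3 - <<'E'
from h import *
b=snapshot("scene"); cv2.imwrite("pics/s4full.png",b)
for f in ("s1full","s2full","s3full","s4full"):
    g=cv2.cvtColor(cv2.imread(f"pics/{f}.png"),cv2.COLOR_BGR2GRAY); print(f); print(g[203:228:1,280:306:2])
E
```

```text
t: 7.03
position: [584.5, -50.3, -6.2]
ee_rot: [-180.0, 0.0, 96.6]
contact_force: [0.6, 0.3, 0.6]
grip_width: 0.65
finger_force: 0.0
s1full
[[117  75  68 116 126  98  86  69  63  59  62  64  54]
 [ 76  68  68 116 129 116 110  95  76  63  56  56  55]
 [ 62  67  69 115 129 119 121 123 109  84  68  59  55]
 [ 61  72  73 115 127 112 132 163 148 111  93  77  63]
 [ 62  87  90 119 118 100 161 217 175 124 114 103  89]
 [ 70  92 107 125 119 102 193 236 183 126 123 119 117]
 [120  95 109 136 148 125 205 230 190 128 124 125 142]
 [208 147 140 172 183 155 219 227 192 129 125 127 165]
 [252 229 211 216 203 188 232 226 185 132 123 128 170]
 [255 251 241 229 220 220 235 226 186 142 125 124 144]
 [254 249 241 235 226 227 233 226 190 148 125 125 126]
 [250 243 239 236 227 224 225 220 177 136 124 124 121]
 [243 241 234 232 230 204 180 182 148 125 124 122 112]
 [239 236 229 224 219 164 126 126 114 116 119 112  98]
 [233 233 223 190 167 117  91  84  87 103 109  95  86]
 [226 224 192 142 116  88  77  77  79  86  89  77  77]
 [208 177 137 102  91  78  76  79  78  75  72  62  68]
 [166 120  92  80  76  76
[... 3864 characters left out ...]
18 176 207 175 148 121  92 100 119 112]
 [206  79  70 117 158 177 132  98  86  85  97 109  96]
 [200  84  70 116 133 143 112  78  77  77  86  90  84]
 [199  94  75 118 116 105  89  76  78  77  77  76  76]
 [190 105  91 124 109  80  77  78  78  75  67  61  64]
 [161 107 108 132 103  75  76  75  75  67  56  51  53]
 [120  92 101 123  94  77  77  74  66  56  49  52  50]
 [ 94  76  86  96  82  79  75  66  55  51  49  51  51]
 [ 79  73  77  81  78  73  67  56  50  50  51  51  52]
 [ 75  76  77  77  74  66  53  47  48  51  52  52  53]
 [ 76  78  77  73  65  55  51  47  49  46  51  52  53]
 [ 77  77  75  66  54  50  48  46  48  47  51  51  52]
 [ 78  74  65  54  49  46  48  50  49  50  50  50  53]]
```

```bash
python3 -m creep '[[0.65,[0,0,0.002],0],[0.65,[0,0,0.001],0],[0.65,[0.004,0,0],0],[0.65,[0.004,0,0],0],[0.65,[0.004,0,0],0],[0.65,[0.004,0,0],0],[0.65,[0.004,0,0],0],[0.65,[0.004,0,0],0],[0.65,[0.004,0,0],0],[0.65,[0.004,0,0],0]]'
python3 -m creep '[[0.65,[0.005,0,0],0],[0.65,[0.005,0,0],0],[0.65,[0.005,0,0],0],[0.65,[0.005,0,0],0],[0.65,[0,0,0],0]]'
python3 - <<'E'
from h import *
c=(534.2,61.3,6.3)
iv=lambda w:(np.array(w)-[c[0],c[1],0])@R.from_euler("z",c[2],degrees=True).as_matrix()
print("tcp in caster",iv(observe()["position"]).round(1))
b=snapshot("scene"); cv2.imwrite("pics/s5full.png",b)
a=cv2.imread("pics/scene0.png")
g=lambda i:cv2.cvtColor(i,cv2.COLOR_BGR2GRAY)
for n,i in (("before",a),("now",b)):
    m=(g(i)[190:232,250:300]>175).astype(np.uint8); k,l,s,ce=cv2.connectedComponentsWithStats(m); 
    for j in range(1,k):
        if s[j,4]>25: print(n,s[j]+[250,190,0,0,0],ce[j]+[250,190])
for q in ("gel_tray","well_comb"): print(q,[(round(float(d["score"]),2),[int(v) for v in d["box"]]) for d in cut_out("scene",q)])
E
```

```text
t: 7.92
position: [581.0, -18.2, -8.8]
ee_rot: [180.0, 0.0, 96.6]
contact_force: [1.2, -0.9, 1.3]
grip_width: 0.646
finger_force: 0.6
t: 8.33
position: [578.6, 2.8, -8.9]
ee_rot: [-180.0, -0.0, 96.6]
contact_force: [-0.8, 0.2, 0.2]
grip_width: 0.649
finger_force: 0.0
tcp in caster [ 37.7 -63.   -8.9]
before [275 190  11  13  49] [280.40816327 196.73469388]
before [250 192  10   9  39] [254.43589744 196.48717949]
before [258 204  39  20 455] [274.75164835 213.44835165]
now [250 192  10   9  40] [254.55  196.375]
now [250 202  19  18 254] [259.19291339 211.02755906]
now [274 206   9   9  53] [277.18867925 210.26415094]
gel_tray [(0.86, [250, 204, 286, 221]), (0.79, [341, 214, 370, 234]), (0.69, [298, 231, 322, 246])]
well_comb [(0.38, [246, 205, 284, 223])]
```

```bash
python3 -m creep '[[0.65,[0.005,0,0],0],[0.65,[0.005,0,0],0],[0.65,[0.005,0,0],0],[0.65,[0.005,0,0],0],[0.65,[0.005,0,0],0],[0.65,[0.005,0,0],0],[0.65,[0.005,0,0],0],[0.65,[0.005,0,0],0],[0.65,[0.004,0,0],0],[0.65,[0.003,0,0],0]]'
python3 -m creep '[[0.65,[0.003,0,0],0],[0.65,[0.003,0,0],0],[0.65,[0.003,0,0],0],[0.65,[0.002,0,0],0],[0.65,[0.001,0,0],0],[0.65,[0,0,0],0]]'
cat > meas.py <<'E'
from h import *
c=(534.2,61.3,6.3)
iv=lambda w:(np.array(w)-[c[0],c[1],0])@R.from_euler("z",c[2],degrees=True).as_matrix()
o=observe(); print("tcp in caster",iv(o["position"]).round(1),o["contact_force"].round(1))
def tray(n):
    "fit the tray's outline to the network region"
    b=snapshot(n); cv2.imwrite(f"pics/{n}_{int(o['t']*100)}.png",b)
    g=cv2.cvtColor(b,cv2.COLOR_BGR2GRAY)
    for d in cut_out(n,"gel_tray"): print(n,round(float(d["score"]),2),[int(v) for v in d["box"]], np.argwhere(d["region"]).mean(0)[::-1].round(1))
    for P in ([(50,32,46),(50,-32,46),(-50,-32,46),(-50,32,46),(50,32,24),(50,-32,24),(-50,-32,24),(-50,32,24)],):
        q=proj(n,toW(c,np.array(P)+[38,50,0])); print("expected in lane x=38:",q.min(0).round(0),q.max(0).round(0))
tray("scene"); tray("top")
E
python3 meas.py
```

```text
t: 9.32
position: [573.3, 48.7, -8.9]
ee_rot: [-180.0, 0.0, 96.6]
contact_force: [-0.0, -2.2, 1.5]
grip_width: 0.654
finger_force: 0.9
t: 9.82
position: [571.9, 60.3, -9.0]
ee_rot: [-180.0, -0.0, 96.6]
contact_force: [0.6, -0.0, 0.2]
grip_width: 0.653
finger_force: 0.0
tcp in caster [37.3 -5.1 -9. ] [ 0.6 -0.   0.2]
scene 0.65 [300, 233, 322, 246] [311.4 241.1]
scene 0.65 [340, 216, 372, 232] [354.  224.6]
scene 0.57 [239, 200, 270, 218] [251.2 206.1]
scene 0.28 [195, 187, 313, 249] [253.7 218.1]
expected in lane x=38: [232. 193.] [269. 214.]
top 0.96 [324, 154, 339, 179] [330.9 165.8]
top 0.76 [318, 205, 336, 236] [326.6 220.6]
top 0.5 [213, 180, 298, 280] [278.3 237.2]
expected in lane x=38: [224. 200.] [250. 237.]
```

```bash
python3 -m creep '[[0.65,[0.002,0,0],0],[0.65,[0.002,0,0],0],[0.65,[0.002,0,0],0],[0.65,[0.001,0,0],0],[0.65,[0,0,0],0]]'
python3 -m creep '[[0.65,[0.001,0,0],0],[0.65,[0.001,0,0],0],[0.65,[0,0,0],0]]'
python3 -m creep '[[0.65,[0.001,0,0],0],[0.65,[0.001,0,0],0],[0.65,[0,0,0],0]]'
```

```text
t: 10.43
position: [571.1, 67.4, -8.9]
ee_rot: [-180.0, -0.0, 96.6]
contact_force: [-0.8, -0.3, -0.0]
grip_width: 0.651
finger_force: 0.0
t: 10.68
position: [570.9, 69.1, -8.9]
ee_rot: [-180.0, 0.0, 96.6]
contact_force: [-0.8, 0.1, 0.0]
grip_width: 0.652
finger_force: 0.0
t: 10.93
position: [570.7, 71.1, -8.9]
ee_rot: [180.0, -0.0, 96.6]
contact_force: [0.7, -0.3, -0.7]
grip_width: 0.652
finger_force: 0.0
```

```bash
python3 -m creep '[[0.65,[0.001,0,0],0],[0.65,[0,0,0],0]]'
python3 -m creep '[[0.65,[0.001,0,0],0],[0.65,[0,0,0],0]]'
python3 -m creep '[[0.65,[0.001,0,0],0],[0.65,[0,0,0],0]]'
```

```text
t: 11.1
position: [570.6, 71.4, -8.9]
ee_rot: [-180.0, 0.0, 96.5]
contact_force: [-1.1, -3.7, 0.5]
grip_width: 0.651
finger_force: 1.8
t: 11.27
position: [570.5, 71.5, -8.8]
ee_rot: [-180.0, 0.1, 96.5]
contact_force: [-0.6, -9.0, 2.1]
grip_width: 0.65
finger_force: 4.3
t: 11.43
position: [570.4, 71.5, -8.8]
ee_rot: [-180.0, 0.1, 96.4]
contact_force: [-1.0, -13.0, 2.8]
grip_width: 0.646
finger_force: 6.6
```

```bash
python3 -m creep '[[0.65,[-0.003,0,0],0],[0.65,[-0.006,0,0],0],[0.65,[-0.008,0,0],0],[0.65,[0,0,-0.02],0],[0.65,[0,0,-0.03],0],[0.65,[0,0,-0.03],0],[0.65,[0,0,-0.03],0],[0.4,[-0.03,0,0],0],[0.2,[-0.04,0,0],0],[0.0,[-0.04,0,0],0]]' 60
python3 -m creep '[[0,[-0.04,0,0],0],[0,[-0.03,0,0],0],[0,[-0.03,0,0],0],[0,[0,0,0],0]]'
python3 meas.py
python3 - <<'E'
from h import *
print(observe()["joint_pos"].round(0))
import glob,os
f=sorted(glob.glob("pics/top_*.png"),key=os.path.getmtime)[-1]; a=cv2.imread(f)
cv2.imwrite("pics/final.png",np.vstack([cv2.resize(a[175:260,205:325],(700,496),interpolation=cv2.INTER_CUBIC)]))
E
```

```text
t: 12.27
position: [585.2, -52.9, 101.8]
ee_rot: [179.9, -0.0, 96.7]
contact_force: [0.7, -1.3, -0.2]
grip_width: 0.235
finger_force: 0.0
t: 12.6
position: [595.6, -159.1, 101.6]
ee_rot: [180.0, 0.2, 96.2]
contact_force: [-0.9, -0.9, -0.4]
grip_width: 0.003
finger_force: 0.0
tcp in caster [  36.8 -225.8  101.6] [-0.9 -0.9 -0.4]
scene 0.76 [239, 197, 272, 215] [252.1 204.9]
scene 0.73 [299, 232, 324, 248] [311.7 240.9]
scene 0.49 [341, 216, 372, 233] [353.9 225.1]
expected in lane x=38: [232. 193.] [269. 214.]
top 0.7 [324, 154, 336, 172] [329.1 159.8]
top 0.62 [223, 203, 249, 235] [237.1 220.6]
top 0.44 [220, 247, 254, 281] [239.1 260.9]
expected in lane x=38: [224. 200.] [250. 237.]
[-12.  32.  32.  99. -20.  55.  34.]
```

View pics/final.png

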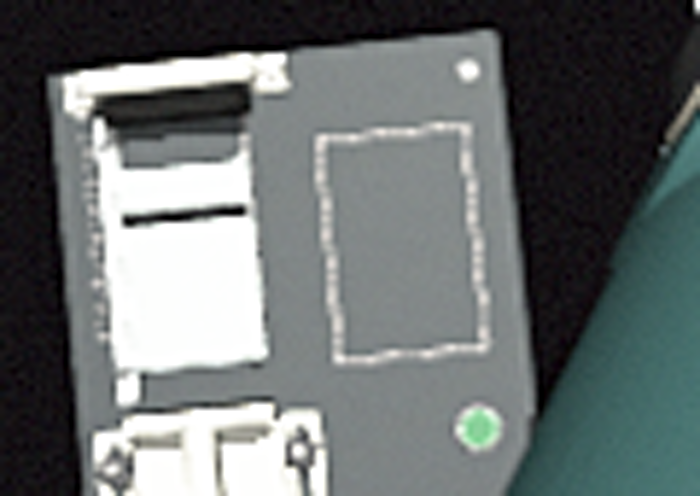

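The tray lies along the rail, between about (115,165) and (265,365) in the crop, with the black comb bar seated at (185,215). The gate is still back. Next I'll go behind the fin.

```bash
python3 -m creep '[[0,[0.0276,-0.0161,0],0],[0,[0.0276,-0.0161,0],0],[0,[0.0276,-0.0161,0],0],[0,[0.0276,-0.0161,0],0],[0,[0.0276,-0.0161,0],0],[0,[0.0276,-0.0161,0],0],[0,[0.0276,-0.0161,0],0],[0,[0.0276,-0.0161,0],0],[0,[0.0276,-0.0161,0],0],[0,[0.0276,-0.0161,0],0]]'
python3 -m creep '[[0,[0,0,0],-6.9],[0,[0,0,0],-6.9],[0,[0,0,0],-6.9],[0,[0,0,0],-6.9],[0,[0,0,0],-6.9],[0,[0,0,0],-6.9],[0,[0,0,0],-6.9],[0,[0,0,0],-6.9],[0,[0,0,0],-6.9],[0,[0,0,0],-6.9]]'
python3 -m creep '[[0,[0,0,0],-6.9],[0,[0,0,0],-6.9],[0,[0,0,0],-6.9],[0,[0,0,0],0],[0,[0,0,0],0]]'
python3 - <<'E'
from h import *
c=(534.2,61.3,6.3)
o=observe();print((np.array(o["position"])-[c[0],c[1],0])@R.from_euler("z",c[2],degrees=True).as_matrix(),o["joint_pos"].round(0),o["ee_rot"])
E
```

```text
t: 13.63
position: [403.3, 106.3, 101.2]
ee_rot: [180.0, -0.0, 96.7]
contact_force: [0.5, -0.1, -0.8]
grip_width: 0.003
finger_force: 0.0
t: 14.47
position: [404.4, 105.2, 101.2]
ee_rot: [180.0, 0.0, 166.0]
contact_force: [-0.7, -0.2, 1.1]
grip_width: 0.004
finger_force: 0.0
t: 14.88
position: [404.6, 104.8, 101.2]
ee_rot: [180.0, 0.0, -173.9]
contact_force: [-0.3, -1.2, -0.2]
grip_width: -0.004
finger_force: 0.0
[-124.06914843   57.43674912  101.20511343] [-36.  10.  19. 126.  -5.  44.  82.] [ 1.79985923e+02  9.80309153e-03 -1.73878102e+02]
```

```bash
python3 -m creep '[[0,[0,-0.0075,0.02],0],[0,[0,0,0.025],0],[0,[0,0,0.02],0],[0,[0,0,0.012],0],[0,[0,0,0.004],0],[0,[0,0,0],0],[0,[0,0,0],0]]'
python3 - <<'E'
from h import *
c=(534.2,61.3,6.3)
o=observe();print((np.array(o["position"])-[c[0],c[1],0])@R.from_euler("z",c[2],degrees=True).as_matrix(),o["contact_force"].round(1))
b=snapshot("scene");cv2.imwrite("pics/s9.png",b)
a=cv2.imread("pics/scene0.png")
for z in (30,50,70,90): print(z,proj("scene",toW(c,[(-124,36,z),(-113,50,z),(-124,64,z),(-135,50,z)])).round(1).tolist())
g=lambda i:cv2.cvtColor(i,cv2.COLOR_BGR2GRAY)
print(g(a)[190:228:1,204:230:2]);print(g(b)[190:228:1,204:230:2])
E
```

```text
t: 15.47
position: [405.8, 96.9, 20.6]
ee_rot: [-180.0, 0.0, -173.8]
contact_force: [0.1, -0.0, 0.6]
grip_width: 0.0
finger_force: 0.0
[-123.67753346   49.47314      20.58190171] [ 0.1 -0.   0.6]
30 [[214.6, 222.4], [214.2, 219.9], [208.2, 219.7], [208.5, 222.2]]
50 [[214.2, 216.0], [213.9, 213.6], [207.8, 213.4], [208.1, 215.9]]
70 [[213.8, 209.6], [213.5, 207.2], [207.4, 207.1], [207.6, 209.5]]
90 [[213.4, 203.1], [213.1, 200.8], [206.9, 200.7], [207.2, 203.0]]
[[ 59  59  59  64  67  67  73  66  64  66  68  67  65]
 [ 58  60  58  61  63  65  70  70  67  69  70  69  68]
 [ 58  57  60  60  60  63  63  69  65  67  67  66  66]
 [ 59  59  59  58  59  61  61  62  64  61  63  64  63]
 [ 59  58  60  58  59  60  59  61  60  62  62  61  62]
 [ 58  59  59  59  59  60  62  61  61  61  62  60  62]
 [ 56  58  59  60  59  59  60  61  60  60  63  68  60]
 [ 57  57  57  57  60  59  61  61  61  63 101 118  78]
 [ 58  58  57  59  59  59  60  60  59  72 164 201 139]
 [ 70  64  60  57  60  59  61  60  60  79 204 246 231]
 [118 112  84  58  59  60  59  58  60  95 204 251 255]
 [182 188 141  62  58  59  
[... 2849 characters left out ...]
53 255 255 255 255 232 194 204 224 247]
 [246 249 254 255 255 255 255 252 214 209 227 248 255]
 [251 254 255 255 255 255 255 240 212 241 250 255 255]
 [253 255 255 255 255 255 255 247 244 255 255 255 255]
 [234 253 255 255 255 255 255 255 255 255 255 255 255]
 [156 213 246 240 252 255 255 255 255 255 255 255 255]
 [ 98 139 192 193 232 255 255 255 255 255 255 255 255]
 [ 81  95 127 150 200 255 255 255 255 255 255 254 248]
 [ 82  80  90 113 161 244 255 255 255 255 255 249 234]
 [ 80  80  79  86 113 187 241 255 255 255 252 243 240]
 [ 72  76  80  81  84 121 174 235 253 255 250 248 242]
 [ 61  65  75  82  80  90 123 168 223 250 250 246 215]
 [ 51  56  63  74  80  81 102 129 161 213 229 206 154]]
```

```bash
python3 -m creep '[[0,[0,0,0.01],0],[0,[0,0,0.007],0],[0,[0,0,0.003],0],[0,[-0.005,0,0],0],[0,[-0.005,0,0],0],[0,[-0.003,0,0],0],[0,[-0.003,0,0],0],[0,[-0.003,0,0],0],[0,[-0.003,0,0],0],[0,[0,0,0],0]]'
python3 -m creep '[[0,[-0.003,0,0],0],[0,[-0.003,0,0],0],[0,[-0.003,0,0],0],[0,[-0.003,0,0],0],[0,[-0.003,0,0],0],[0,[0,0,0],0]]'
python3 - <<'E'
from h import *
c=(534.2,61.3,6.3)
o=observe();print((np.array(o["position"])-[c[0],c[1],0])@R.from_euler("z",c[2],degrees=True).as_matrix(),o["contact_force"].round(1))
b=snapshot("scene"); cv2.imwrite("pics/s10.png",b)
for n in ("scene",):
  for d in cut_out(n,"gate"): print(n,d["score"],d["box"])
E
```

```text
t: 16.35
position: [428.2, 99.2, 0.2]
ee_rot: [-180.0, 0.0, -173.7]
contact_force: [-0.4, 0.0, 0.6]
grip_width: -0.004
finger_force: 0.0
t: 16.85
position: [443.1, 100.8, 0.1]
ee_rot: [-180.0, 0.0, -173.7]
contact_force: [0.5, -0.1, 0.2]
grip_width: -0.002
finger_force: 0.0
[-86.17747664  49.28745562   0.14774968] [ 0.5 -0.1  0.2]
scene 0.89 [201.8, 197.8, 251.4, 226.3]
```

```bash
python3 -m creep '[[0,[-0.003,0,0],0],[0,[-0.003,0,0],0],[0,[-0.003,0,0],0],[0,[-0.003,0,0],0],[0,[-0.003,0,0],0],[0,[-0.003,0,0],0],[0,[-0.002,0,0],0],[0,[0,0,0],0]]'
python3 -m creep '[[0,[-0.002,0,0],0],[0,[-0.002,0,0],0],[0,[0,0,0],0]]'
python3 -m creep '[[0,[-0.001,0,0],0],[0,[-0.001,0,0],0],[0,[0,0,0],0]]'
```

```text
t: 17.62
position: [462.8, 103.0, 0.1]
ee_rot: [-180.0, 0.0, -173.7]
contact_force: [-0.1, -0.8, 0.5]
grip_width: 0.0
finger_force: 0.0
t: 17.87
position: [466.7, 103.4, 0.1]
ee_rot: [-180.0, 0.0, -173.7]
contact_force: [-0.5, 0.7, -0.4]
grip_width: -0.001
finger_force: 0.0
t: 18.12
position: [468.5, 103.6, 0.1]
ee_rot: [-180.0, 0.0, -173.7]
contact_force: [0.2, -0.8, 0.1]
grip_width: -0.001
finger_force: 0.0
```

```bash
python3 -m creep '[[0,[-0.001,0,0],0],[0,[-0.001,0,0],0],[0,[0,0,0],0]]'
python3 -m creep '[[0,[-0.001,0,0],0],[0,[-0.001,0,0],0],[0,[0,0,0],0]]'
```

```text
t: 18.37
position: [470.5, 103.8, 0.1]
ee_rot: [-180.0, 0.0, -173.7]
contact_force: [0.1, -0.1, 0.6]
grip_width: 0.002
finger_force: 0.0
t: 18.62
position: [472.5, 104.1, 0.1]
ee_rot: [-180.0, 0.0, -173.7]
contact_force: [-0.9, 0.5, 0.0]
grip_width: -0.003
finger_force: 0.0
```

```bash
python3 -m creep '[[0,[-0.001,0,0],0],[0,[-0.001,0,0],0],[0,[0,0,0],0]]'
python3 -m creep '[[0,[-0.001,0,0],0],[0,[0,0,0],0],[0,[0,0,0],0]]'
```

```text
t: 18.87
position: [474.3, 104.2, 0.1]
ee_rot: [-180.0, -0.0, -173.7]
contact_force: [-1.8, 0.1, 1.5]
grip_width: 0.003
finger_force: 0.8
t: 19.12
position: [475.1, 104.3, 0.1]
ee_rot: [-180.0, -0.0, -173.7]
contact_force: [-4.4, -0.3, 2.0]
grip_width: 0.003
finger_force: 2.1
```

```bash
python3 -m creep '[[0,[-0.001,0,0],0],[0,[-0.001,0,0],0],[0,[0,0,0],0],[0,[0,0,0],0]]'
python3 -m creep '[[0,[-0.001,0,0],0],[0,[0,0,0],0],[0,[0,0,0],0]]'
```

```text
t: 19.45
position: [476.6, 104.5, 0.0]
ee_rot: [-180.0, -0.1, -173.7]
contact_force: [-7.6, -0.7, 6.1]
grip_width: -0.001
finger_force: 3.5
t: 19.7
position: [477.4, 104.6, -0.0]
ee_rot: [-180.0, -0.1, -173.7]
contact_force: [-9.3, -0.6, 6.9]
grip_width: -0.001
finger_force: 4.5
```

```bash
python3 -m creep '[[0,[-0.001,0,0],0],[0,[0,0,0],0],[0,[0,0,0],0],[0,[0,0,0],0],[0,[0,0,0],0],[0,[0,0,0],0],[0,[0,0,0],0],[0,[0,0,0],0],[0,[0,0,0],0],[0,[0,0,0],0]]'
python3 -m creep '[[0,[0,0,0],0],[0,[0,0,0],0],[0,[0,0,0],0],[0,[0,0,0],0],[0,[0,0,0],0],[0,[0,0,0],0],[0,[0,0,0],0],[0,[0,0,0],0],[0,[0,0,0],0],[0,[0,0,0],0]]'
python3 -m creep '[[0,[0,0,0],0],[0,[0,0,0],0],[0,[0,0,0],0],[0,[0,0,0],0],[0,[0,0,0],0],[0,[0,0,0],0],[0,[0,0,0],0],[0,[0,0,0],0],[0,[0,0,0],0],[0,[0,0,0],0]]'
python3 - <<'E'
from h import *
f=np.mean([ (snapshot("scene"),observe()["contact_force"])[1] for _ in range(4)],0); print(f)
b=snapshot("scene"); cv2.imwrite("pics/s11.png",b)
c=(534.2,61.3,6.3)
for q in ("gel_tray","well_comb","gate"): print(q,[(round(float(d["score"]),2),[int(v) for v in d["box"]]) for d in cut_out("scene",q)])
P=[(x,y,z) for x in (-50,50) for y in (-32,32) for z in (24,46)]
q=proj("scene",toW(c,np.array(P)+[63,50,0])); print("exp tray",q.min(0).round(),q.max(0).round())
q=proj("scene",toW(c,np.array([(x,y,z) for x in(84,90) for y in (19,81) for z in (28,52)]))); print("exp comb",q.min(0).round(),q.max(0).round())
E
```

```text
t: 20.53
position: [478.1, 104.7, -0.0]
ee_rot: [-180.0, -0.1, -173.7]
contact_force: [-10.9, -1.4, 9.0]
grip_width: 0.002
finger_force: 5.4
t: 21.37
position: [478.0, 104.7, -0.1]
ee_rot: [-180.0, -0.1, -173.7]
contact_force: [-11.0, -0.7, 7.9]
grip_width: -0.0
finger_force: 5.4
t: 22.2
position: [478.1, 104.6, -0.0]
ee_rot: [-180.0, -0.1, -173.7]
contact_force: [-10.6, -0.8, 8.1]
grip_width: 0.005
finger_force: 5.4
[-10.27474601  -0.78735683   9.26107708]
gel_tray [(0.7, [341, 214, 371, 234]), (0.53, [298, 232, 324, 248]), (0.47, [247, 196, 279, 212])]
well_comb []
gate [(0.81, [212, 194, 257, 223])]
exp tray [238. 191.] [275. 212.]
exp comb [254. 191.] [270. 204.]
```

Run:
```python
from h import *
b=snapshot("top"); print([(round(float(d["score"]),2),d["box"]) for d in cut_out("top","well_comb")],[(round(float(d["score"]),2),d["box"]) for d in cut_out("top","gel_tray")])
c=(534.2,61.3,6.3); g=cv2.cvtColor(b,cv2.COLOR_BGR2GRAY)
for n,im in (("top",g),("scene",cv2.cvtColor(cv2.imread("pics/s11.png"),cv2.COLOR_BGR2GRAY))):
  for y in (30,50,70):
    print(n,y,[(x,int(im[int(round(v)),int(round(u))])) for x in range(60,118,4) for u,v in proj(n,toW(c,[(x,y,50)]))])
print(observe()["contact_force"],observe()["t"])
```

```text
[(0.51, [225.1, 198.5, 246.7, 204.2]), (0.27, [361.0, 147.4, 387.8, 183.0])] [(0.83, [224.5, 193.5, 247.2, 225.5]), (0.83, [322.1, 151.7, 341.7, 181.5]), (0.75, [317.4, 206.6, 342.6, 232.2]), (0.61, [215.7, 181.1, 299.4, 278.4]), (0.54, [381.5, 224.0, 456.8, 252.8])]
top 30 [(60, 254), (64, 254), (68, 254), (72, 254), (76, 255), (80, 255), (84, 0), (88, 67), (92, 255), (96, 255), (100, 254), (104, 255), (108, 255), (112, 10), (116, 44)]
top 50 [(60, 254), (64, 254), (68, 254), (72, 254), (76, 255), (80, 255), (84, 108), (88, 203), (92, 255), (96, 255), (100, 254), (104, 255), (108, 255), (112, 0), (116, 39)]
top 70 [(60, 254), (64, 254), (68, 254), (72, 254), (76, 255), (80, 255), (84, 17), (88, 113), (92, 252), (96, 255), (100, 254), (104, 255), (108, 255), (112, 0), (116, 29)]
scene 30 [(60, 130), (64, 109), (68, 94), (72, 64), (76, 65), (80, 84), (84, 69), (88, 74), (92, 74), (96, 67), (100, 70), (104, 85), (108, 70), (112, 82), (116, 69)]
scene 50 [(60, 204), (64, 111), (68, 111), (72, 72), (76, 59), (80, 61), (84, 61), (88, 68), (92, 67), (96, 65), (100, 66), (104, 66), (108, 64), (112, 65), (116, 65)]
scene 70 [(60, 209), (64, 220), (68, 228), (72, 225), (76, 180), (80, 111), (84, 66), (88, 66), (92, 100), (96, 138), (100, 157), (104, 143), (108, 105), (112, 73), (116, 70)]
[-10.932889    -1.10394014   9.15114346] 22.75
```

The top picture confirms the comb lying straight across the tray at caster x of about 85 mm. The tray is against the gasket, and the push on the gate is steady at 11 N.

```bash
python3 -c "
from plant import *
print(hand_in())"
```

```text
the job is handed in; nothing more can be done
None
```

I handed the job in with the tray along the rail, its comb still seated and the gate holding it against the gasket with a steady push of about 11 N; no verdict came back.

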